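# Wedge the spring clip off the jig's stop rod

## Robot

A 6-joint arm with a two-finger parallel gripper is mounted at the origin on the work surface. World frame = base frame: x ahead of the robot, y to its left, z up, the work surface at z = 0. Lengths are in m, angles in degrees, forces in N, time in s.
With the tool pointing down it reaches from about 0.375 to 0.75 m from the base axis. Payload 9 kg.
Tool frame: the origin (TCP) lies where the fingers leave the gripper's body, on its centre line; the fingertips stand 73 mm ahead of it and the grasp point (between the pads) lies 54 mm ahead of it (robot.tip_reach is the distance from the TCP to the fingertips, in m); z points along the fingers, y is the direction in which the jaws open and shut (so a half turn about z gives the same grasp; the last joint's range is limited). The gripper opens to 85 mm and grips with 20 to 120 N. Pads are 22 mm wide; open, the fingers measure 114 mm over their backs; the gripper's body (76 mm by 85 mm) begins 54 mm behind the grasp point. The pads swing forward as they close: fully open they stand 13 mm farther back than shut.
Start: joints at [58.115, 5.964, 5.575, 89.605, 0, 77.527], TCP at [0.199, 0.566, 0.304] pointing down, gripper open.
Joint ranges: [-171.21, 171.21], [-48.23, 106.86], [-62.78, 66.21], [-105.2, 120.99], [-86.42, 89.51], [-180, 180]. Speed limits (degrees/s): [127.2, 127.2, 147.25, 180, 180, 180].

## Interface

Orientations are given as [roll, pitch, yaw] about the fixed x, y, z axes, in that order (R = Rz(yaw) Ry(pitch) Rx(roll)).
In Python, from plant import robot gives the robot as it stands. Calls block until the motion is done:
- robot.move_pose(position, orientation): joint-space move of the TCP to a pose.
- robot.line_to(position, vel=0.15, rotation=None, guard=None): straight line of the TCP; rotation=None keeps the orientation; vel is the mean speed in m/s. With guard (N) it stops when the force on the tool has changed by that much, and returns True; else False.
- robot.goto_joints(angles): joint-space move.
- robot.set_gripper(opening): finger opening in m; the grip force is fixed at half the most; returns when the fingers have stopped.
- robot.pause(seconds).
- robot.ik(position, orientation): joint angles nearest the present ones, or None.
- robot.observe(): the state.
- robot.grab_frame(name): name is "scene" or "top" or "wrist"; returns the picture (384x512x3 uint8, blue, green, red); there is no depth.
- robot.get_calibration(name): a dict with "vertical_fov" (degrees; the focal length in pixels is half the picture's height over the tangent of half this angle, whatever the lens; pixels are square), "cx", "cy" (the principal point, pixels), "rvec" (rotation vector, rad) and "tvec" (3), from world to camera coordinates, as OpenCV has them. Camera axes: x right, y down, z forward; pixel columns grow to the right and rows downward; lengths in m; the calibration is good to about 2 mm. A picture is of the moment at which its call begins: read the wrist's pose just before it. get_calibration takes no time and is no camera call; for the wrist camera it gives the pose at the moment of the call.
A pose or a line that the arm cannot do raises robot.IKError and nothing moves.
- robot.job_done(): hands the job in, once; it reports no verdict.
The state is a dict: "time": time; "q": joint angles; "qvel": joint speeds; "joint_torque": joint torques, N m; "tool_pos": TCP position; "tcp_rot": TCP orientation; "ft_force": force on the tool from outside, world axes, zero at the start; "torque": the same for the moment, N m; "gripper_width": finger opening in m.
Only numpy, scipy, OpenCV 4.12 (cv2) and the standard library are available. Lean on these libraries where they do the work, as an engineer would, in place of code of your own. Each camera call takes 0.05 s, during which the arm holds its last target. There are 200 camera calls.

## Task

Take the wedge out of the tool holder, slide it down into the gap between the rod's head and the bow of the spring clip with its flat face to the rod, and ease the clip back until it lets go of the rod, bearing gently and keeping your fingers off the clip until then. Stand the wedge back in a pocket of the holder, and lay the clip in the parts tray. Leave everything else where it is.

Things in the scene. Friction and masses are not known exactly. Their poses are not given: they have to be found in the camera images.
- rod_head (a point): Centre of the top face of the fixed upright steel stop rod on a slotted hardwood jig block: shank 20 mm across, flat round head 26 mm across and 7 mm thick. The block's top is 19 mm below this point, the head's underside 7 mm below it. z up; -x, the way the clip comes off, points towards the robot, within 0.35 rad of straight back.
- jig_slot (a point): Middle of the open slot in the block's top face, level with that face; axes as rod_head. The slot is 18 mm wide (y), 33 mm deep and runs along x from the shank, 44 mm to +x of here, to the block's end, 56 mm to -x. Block 134 (x) x 90 (y) x 45 mm, on a fixed base board 180 x 110 x 7 mm.
- clip_rod (a point): Point of the dark steel spring clip that lies on the rod's axis while seated, 5 mm above its underside. The clip lies on the block's top under the rod's head, straddling the slot, axes as rod_head. Two sprung arms (39 mm over all) reach 15 mm to +x of here and grip the shank past its widest part. Its arms are clear of the overhanging head only when it is 26 mm or more back (-x) from its seat.
- clip_bow (a point): Middle of the top of the clip's bow, the crossbar joining its arms: 12 mm along x, 39 mm along y, 10 mm high, 23 mm to -x of clip_rod; a level strip 12 mm wide runs on from it to the lug. Its top is 9 mm below the top of the rod's head. Between its inner (+x) face and the edge of the rod's head is the prying gap, 4 mm along x and 15 mm along y, open below into the slot.
- clip_lug (a point): Centre of the clip's upright grip lug: 14 mm along x, 12 mm along y, 30 mm tall from the clip's underside, 44 mm to -x of clip_rod, joined to the bow by a strip 8 mm long and as high as the bow. Driven back by the wedge the arms spread, pushing back with some 5 to 20 N; 10 to 13 mm back from its seat the clip snaps free, the push ends and it lies loose on the block, 18 to 35 mm back. Clip mass 85 g.
- wedge_handle (a point): Centre of the prying wedge's wooden handle, 22 x 22 mm square, 50 mm tall, upright in a pocket of the holder, its underside on the rim. z up; +x points away from the robot at the start, within 0.35 rad of straight ahead. Below it a steel blade, 10 mm wide (y), is clamped fast by hand: it sticks out 50 to 66 mm and sits up to 5 mm off centre along x, different each time, not measured.
- holder_mid (a point): Middle of the holder's top face, between the pockets; axes of the holder. The wedge's blade hangs in its pocket: its +x face, 5 to 15 mm from the handle's middle, is flat and vertical and goes against the rod's head; the other slopes: 2 mm thick (x) at the tip, 0.4 mm more per mm above it, 20 mm thick from 45 mm above the tip upwards. Wedge mass 0.1 to 0.2 kg.
- pocket_a (a point): Centre of the mouth of one pocket of the fixed wooden tool holder (74 x 140 x 70 mm), in its top face, 70 mm above the table. Each pocket is 40 mm along x and 16 mm along y, 66 mm deep. Axes those of the holder, z up.
- pocket_b (a point): The same for the other pocket, 70 mm to -y of pocket_a. One pocket holds the wedge, the other the punch.
- punch: Steel punch with a round wooden handle, 24 mm across and 50 mm tall, in the holder's other pocket; its blade is a round bar 10 mm across. Origin at its tip, handle centre 89 mm above. To be left alone.
- tray_floor (a point): Centre of the inner floor of the fixed grey plastic parts tray, 160 (x) x 130 (y) mm outside, walls 5 mm thick and 24 mm tall over all, floor 5 mm above the table. z up. A loose washer lies in one corner.
- washer: Loose steel washer, 26 mm across, 5 mm thick, in a corner of the tray.
- offcut: Loose oblong wood offcut, 90 x 40 x 20 mm; to be left alone. Origin: centre of its underside.
- short_offcut: Loose square wood offcut, 50 x 50 x 25 mm; to be left alone. Origin: centre of its underside.
- glue: Glue bottle, 60 mm across, 150 mm tall; to be left alone. Origin: centre of its underside.
- tin: Steel tin, 72 mm across, 70 mm tall; to be left alone. Origin: centre of its underside.
- sanding_block: Cork sanding block, 70 x 110 x 35 mm; to be left alone. Origin: centre of its underside.
- brush: Hand brush lying on the table; to be left alone.
There are look-alikes about, which are no part of the job. Of the things that look like the part that bears clip_rod, the largest one is meant.

How it is judged:
By the outcome, as a careful person would: the job done as asked, in the order asked, and still so for the second after the job is handed in, with the robot touching nothing.
It also fails if it takes over 72 s, if anything falls off the work surface, if the arm or the gripper's body presses on something with over 40 N, if the wrist force passes 120 N, or if a joint passes its speed limit or range.

## Working session

There is one attempt and no reset: what is moved stays moved. The work goes in short steps, each a Python script; the robot and the scene stay as the last script left them, time stands still between calls to the robot, and variables do not carry over. Pictures are saved under pics/ and viewed, about 8 in all and at most 12, crops included, and the job is handed in when it is done.

```bash
ls; mkdir -p pics; cat > h.py <<'E'
import numpy as np, cv2
from plant import robot
def cam(n):
    c=robot.get_calibration(n); f=192/np.tan(np.radians(c["vertical_fov"])/2)
    K=np.array([[f,0,c["cx"]],[0,f,c["cy"]],[0,0,1.]])
    return K,cv2.Rodrigues(np.array(c["rvec"],float))[0],np.array(c["tvec"],float).ravel()
def ray(C,u,v):
    K,R,t=C; d=R.T@np.linalg.solve(K,[u,v,1.]); return -R.T@t,d
def onz(C,u,v,z):
    o,d=ray(C,u,v); return o+d*(z-o[2])/d[2]
def proj(C,p):
    K,R,t=C; q=K@(R@np.asarray(p,float)+t); return q[:2]/q[2]
E
python3 - <<'E'
from h import *
o=robot.observe(); print(o)
for n in("scene","top","wrist"):
    C=cam(n); im=robot.grab_frame(n); cv2.imwrite(f"pics/{n}0.png",im); print(n,C[0][0,0],C[0][:2,2],-C[1].T@C[2],C[1][2]); print(robot.get_calibration(n))
a=[cv2.imread(f"pics/{n}0.png") for n in("scene","top")]
cv2.imwrite("pics/top0b.png",cv2.resize(a[1],(800,600),interpolation=cv2.INTER_CUBIC))
E
```

```text
pics
{'time': 0.0, 'q': array([5.81148553e+01, 5.99879755e+00, 5.52636990e+00, 8.96067612e+01,
       1.49366196e-03, 7.75265500e+01]), 'qvel': array([ 0.03614151,  0.04148068,  0.05026847,  0.00765984, -0.01231525,
        0.0695362 ]), 'joint_torque': array([-9.71660666e-04, -5.56940818e+01,  5.03640497e+01,  1.76543364e-02,
       -4.92983054e-04,  1.87209514e-05]), 'tool_pos': array([0.19926164, 0.56567683, 0.30311383]), 'tcp_rot': array([-1.79923003e+02, -1.85621799e-02,  1.60588292e+02]), 'ft_force': array([0.54635274, 0.51864191, 0.31850286]), 'torque': array([ 0.03229176, -0.02277897,  0.06333754]), 'gripper_width': 0.08547872620951961}
scene 442.85027460210625 [256.98689324 190.31809269] [1.03869117 0.55756292 0.77053174] [-0.45389707 -0.55869487 -0.69414515]
{'vertical_fov': 46.878780025301886, 'cx': 256.9868932356201, 'cy': 190.31809268843222, 'rvec': array([ 0.87939756,  2.52082409, -1.06692597]), 'tvec': array([ 0.45676723, -0.19537103,  1.31782729])}
top 378.851323517677 [258.70044335 193.70727517] [ 0.40652092 -0.00807377  1.14730388] [ 0.15050932  0.02869476 -0.98819206]
{'vertical_fov': 53.75133794486864, 'cx': 258.70044335077705, 'cy': 193.7072751721616, 'rvec': array([ 2.0982956 , -2.15875328,  0.12768793]), 'tvec': array([0.04027548, 0.57367419, 1.07280308])}
wrist 287.90886237022085 [256.96036138 188.75852532] [0.13394139 0.58808093 0.37243475] [ 0.25846591 -0.09298318 -0.96153497]
{'vertical_fov': 67.39687526270114, 'cx': 256.96036138312206, 'cy': 188.75852531689944, 'rvec': array([-2.37072827, -1.67788839, -0.23309612]), 'tvec': array([-0.59857767, -0.03591228,  0.37816207])}
```

View pics/top0b.png

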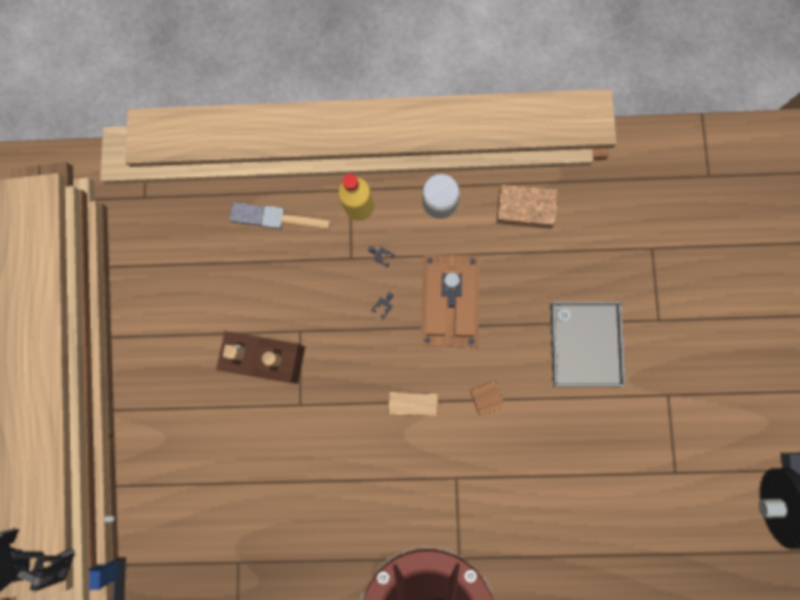

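View pics/scene0.png

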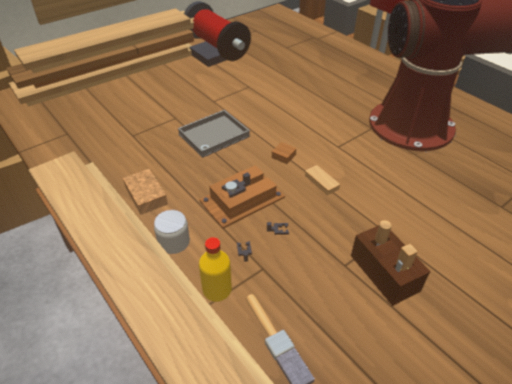

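The top view, at 800x600, shows the holder at (260,358) with handles at (233,352) and (269,358). The jig is at (451,300) with the rod head at (452,281), the tray is at (587,344), and small look-alike clips lie left of the jig. Next I'll take close wrist views.

```bash
python3 - <<'E'
from h import *
C=cam("top");s=1/1.5625
for n,u,v,z in[("h1",233,352,.12),("h2",269,358,.12),("rod",452,281,.071),("lug",451,303,.082),("tray",587,344,.005),("wash",564,315,.01)]: print(n,onz(C,u*s,v*s,z).round(3))
h=(onz(C,233*s,352*s,.12)+onz(C,269*s,358*s,.12))/2; r=onz(C,451*s,295*s,.07)
for n,p in(("hold",h),("jig",r)):
    robot.move_pose([p[0]-.0,p[1],.26],[180,0,180])
    K=cam("wrist"); np.savez(f"{n}.npz",K=K[0],R=K[1],t=K[2]); im=robot.grab_frame("wrist"); cv2.imwrite(f"pics/{n}1.png",im)
print(robot.observe()["time"])
a=cv2.imread("pics/hold1.png");b=cv2.imread("pics/jig1.png")
for n,i in(("hold",a),("jig",b)): cv2.imwrite(f"pics/{n}1b.png",cv2.resize(i,(800,600),interpolation=cv2.INTER_CUBIC))
E
```

```text
h1 [0.485 0.324 0.12 ]
h2 [0.473 0.26  0.12 ]
rod [ 0.608 -0.066  0.071]
lug [ 0.566 -0.062  0.082]
tray [ 0.49  -0.322  0.005]
wash [ 0.546 -0.281  0.01 ]
3.0917
```

View pics/hold1b.png

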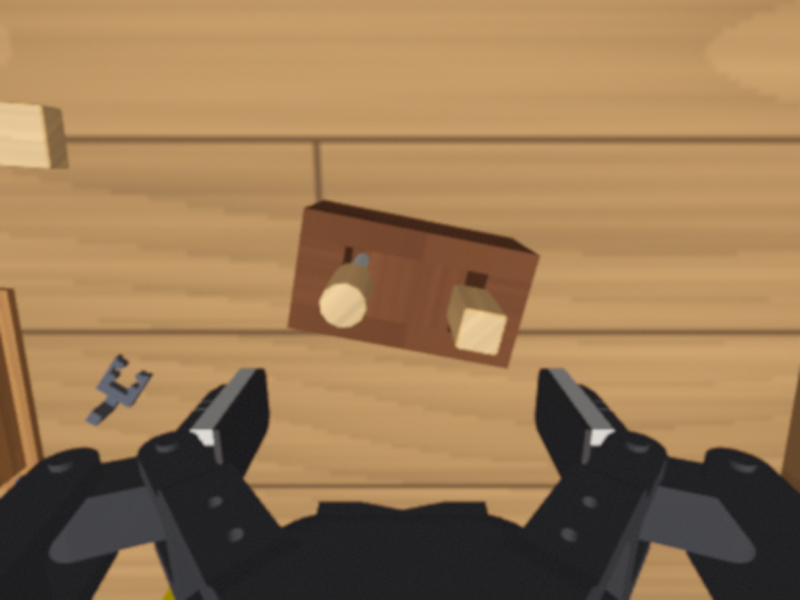

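View pics/jig1b.png

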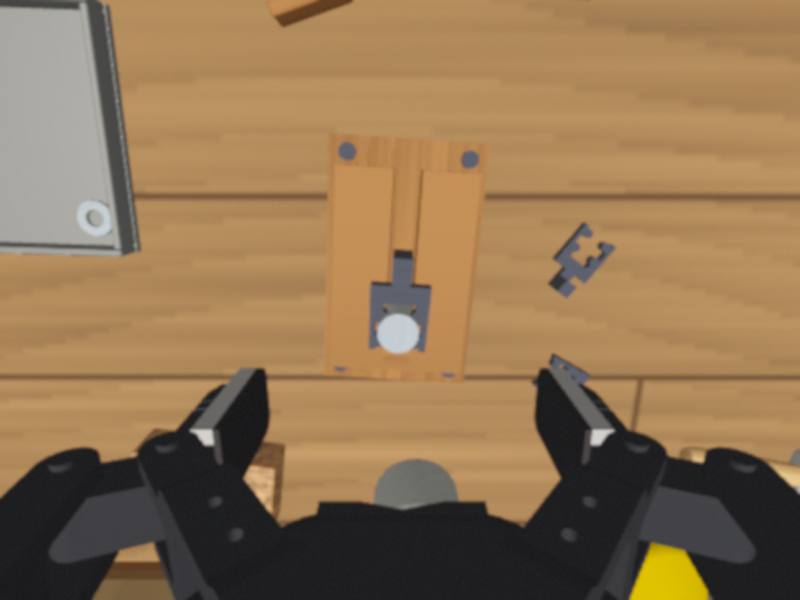

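The holder view shows the square wedge handle at (480,333) on the +y side and the round punch at (343,305). In the jig view the rod head is at (398,334), the lug at (402,263), the bow at (400,295) and the slot above it. Next I'll refine these positions by colour mask.

```bash
cat >> h.py <<'E'
def blob(im,lo,hi,near,box=60):
    "largest HSV blob inside a box around near -> contour"
    m=cv2.inRange(cv2.cvtColor(im,cv2.COLOR_BGR2HSV),np.array(lo),np.array(hi)); w=np.zeros_like(m)
    x,y=map(int,near); y0,x0=max(0,y-box),max(0,x-box)
    w[y0:y+box,x0:x+box]=m[y0:y+box,x0:x+box]
    c=cv2.findContours(w,cv2.RETR_EXTERNAL,cv2.CHAIN_APPROX_NONE)[0]
    return max(c,key=cv2.contourArea)
def load(n):
    d=np.load(n+".npz"); return d["K"],d["R"],d["t"]
def rect(C,c,z):
    P=np.array([onz(C,*p,z)[:2] for p in c[:,0,:].astype(float)],np.float32)*1000
    return cv2.minAreaRect(P)
E
python3 - <<'E'
from h import *
s=1/1.5625
a=cv2.imread("pics/hold1.png");b=cv2.imread("pics/jig1.png")
H=lambda im,l:[(n,cv2.cvtColor(im,cv2.COLOR_BGR2HSV)[int(v*s),int(u*s)].tolist()) for n,u,v in l]
print(H(a,[("wtop",480,333),("wside",485,300),("ptop",343,305),("hold",420,300),("table",600,300)]))
print(H(b,[("head",398,334),("lugtop",402,255),("strip",402,270),("bow",400,295),("blk",360,230),("base",372,155),("slot",406,200),("table",560,170)]))
Ch=load("hold");Cj=load("jig")
c=blob(a,[10,30,215],[30,120,255],(480*s,333*s),30); print("wedge top",rect(Ch,c,.12),cv2.contourArea(c))
c=blob(b,[60,0,120],[130,90,255],(398*s,334*s),25); print("head",rect(Cj,c,.071),cv2.contourArea(c))
E
# enlarged crops
python3 - <<'E'
import cv2,numpy as np
a=cv2.imread("pics/hold1.png")[120:240,180:350];b=cv2.imread("pics/jig1.png")[80:250,200:320]
a=cv2.resize(a,None,fx=2.35,fy=2.35,interpolation=cv2.INTER_CUBIC);b=cv2.resize(b,None,fx=3.3,fy=3.3,interpolation=cv2.INTER_CUBIC)
o=np.zeros((max(a.shape[0],b.shape[0]),a.shape[1]+b.shape[1],3),np.uint8);o[:a.shape[0],:a.shape[1]]=a;o[:b.shape[0],a.shape[1]:]=b
print(a.shape,b.shape);cv2.imwrite("pics/crop1.png",o)
E
```

```text
[('wtop', [18, 86, 231]), ('wside', [17, 128, 134]), ('ptop', [18, 86, 227]), ('hold', [10, 151, 127]), ('table', [17, 121, 187])]
[('head', [101, 17, 211]), ('lugtop', [90, 5, 47]), ('strip', [113, 37, 109]), ('bow', [114, 35, 108]), ('blk', [16, 142, 197]), ('base', [15, 147, 177]), ('slot', [15, 143, 189]), ('table', [17, 124, 183])]
wedge top ((487.5806884765625, 330.6151428222656), (20.360105514526367, 20.257118225097656), 77.9627685546875) 582.5
head ((609.91064453125, -65.89656066894531), (24.4049072265625, 26.87164878845215), 0.05218898504972458) 511.0
(282, 400, 3) (561, 396, 3)
```

View pics/crop1.png

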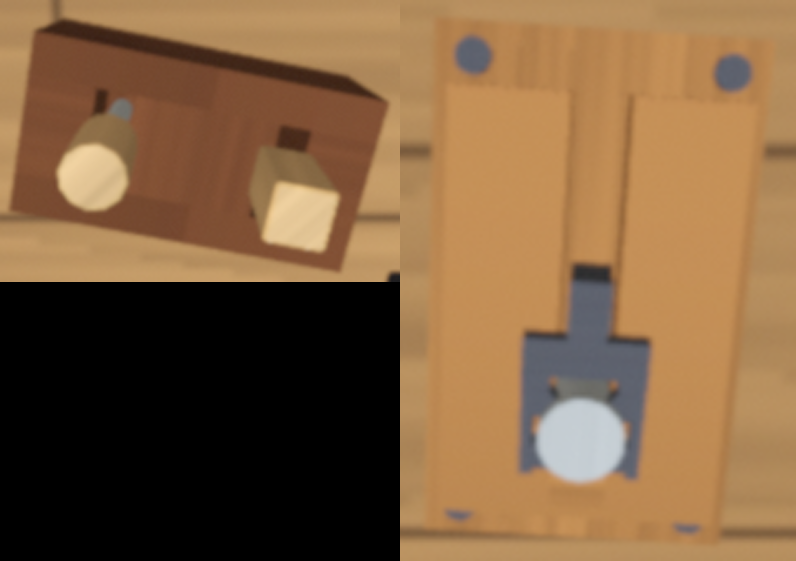

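```bash
python3 - <<'E'
from h import *
C=load("jig");P=lambda x,y,z:onz(C,200+(x-400)/3.3,80+y/3.3,z)[:2]*1000
def yw(a,b): d=b-a; return np.degrees(np.arctan2(-d[0],d[1]))  # a->b along +y
print("block end",yw(P(446,88,.052),P(757,98,.052)),"screws",yw(P(473,55,.007),P(733,73,.007)),"bow",yw(P(524,333,.062),P(650,341,.062)))
h=P(581,440,.071);l=P(591,283,.082)
d=h-l;print("head",h,"lugedge",l,"axis yaw",np.degrees(np.arctan2(d[1],d[0])),d)
m=(P(446,88,.052)+P(757,98,.052))/2; d=h-m; print("blockmid",m,"yaw",np.degrees(np.arctan2(d[1],d[0])),np.hypot(*d))
m=(P(571,97,.052)+P(632,99,.052))/2; d=h-m; print("slotend",m,"yaw",np.degrees(np.arctan2(d[1],d[0])),np.hypot(*d))
b=(P(524,333,.062)+P(650,341,.062))/2; d=h-b; print("bowback",b,"yaw",np.degrees(np.arctan2(d[1],d[0])),np.hypot(*d))
im=cv2.imread("pics/top0.png");T=cam("top");s=1/1.5625
c=blob(im,[10,30,170],[30,130,255],(233*s,352*s),12);print("top wedge",rect(T,c,.12))
c=blob(im,[10,30,170],[30,130,255],(269*s,358*s),12);print("top punch",rect(T,c,.12))
c=blob(im,[60,0,120],[130,90,255],(452*s,281*s),12);print("top head",rect(T,c,.071))
c=blob(im,[60,0,80],[130,60,255],(587*s,344*s),36);print("tray",rect(T,c,.012))
a=cv2.imread("pics/hold1.png");c=blob(a,[10,30,215],[30,120,255],(343*s,305*s),22); print("wrist punch",rect(load("hold"),c,.12))
E
```

```text
block end -1.7253667588975656 screws -3.734995468901929 bow -3.7026865338662533
head [611.11861986 -65.08673607] lugedge [562.63891644 -62.30356512] axis yaw -3.285686522723801 [48.47970342 -2.78317095]
blockmid [514.37926456 -59.28912354] yaw -3.4296475836855445 96.91292573547402
slotend [515.73268797 -59.33994473] yaw -3.447776394268245 95.55889081174918
bowback [582.62665338 -63.35263563] yaw -3.4828844584505476 28.544688796264204
top wedge ((487.2723083496094, 331.001708984375), (19.48108673095703, 19.147233963012695), 88.40091705322266)
top punch ((473.0459899902344, 262.0391845703125), (17.7753849029541, 17.084943771362305), 44.67534255981445)
top head ((609.181640625, -65.29646301269531), (23.107967376708984, 20.535280227661133), 88.13762664794922)
tray ((546.4502563476562, -278.2182922363281), (23.999801635742188, 21.150388717651367), 88.2508316040039)
wrist punch ((471.72052001953125, 260.4689025878906), (13.999651908874512, 20.303260803222656), 45.43825149536133)
```

```bash
cat >> h.py <<'E'
def st(tag=""):
    o=robot.observe(); print(tag,"t%.2f"%o["time"],"pos",(o["tool_pos"]*1000).round(1),"rot",o["tcp_rot"].round(2),"F",o["ft_force"].round(2),"w%.1f"%(o["gripper_width"]*1000)); return o
E
python3 - <<'E'
from h import *
robot.set_gripper(.045)
robot.move_pose([.4874,.3308,.235],[180,0,168]); st()
robot.line_to([.4874,.3308,.152],vel=.1); st("pre")
robot.set_gripper(0.0); g=st("grip")
robot.line_to([.4874,.3308,.25],vel=.15); st("lift")
robot.move_pose([.45,.16,.165],[180,0,180]); robot.pause(.3); st("probe")
print(robot.line_to([.45,.16,.125],vel=.02,guard=3)); o=st("touch")
robot.line_to([.45,.16,.20],vel=.15)
C=cam("wrist"); np.savez("held.npz",K=C[0],R=C[1],t=C[2]); cv2.imwrite("pics/held.png",robot.grab_frame("wrist"));o2=st()
np.savez("w.npz",grip=g["tool_pos"],touch=o["tool_pos"],held=o2["tool_pos"])
print("L",(o["tool_pos"][2]-(g["tool_pos"][2]-.07))*1000)
cv2.imwrite("pics/heldb.png",cv2.resize(cv2.imread("pics/held.png"),(800,600),interpolation=cv2.INTER_CUBIC))
E
```

```text
t5.07 pos [488.  330.1 235.1] rot [-1.7999e+02  2.0000e-02  1.6795e+02] F [-1.08 -0.55 -0.43] w44.7
pre t6.05 pos [487.8 330.9 152.8] rot [1.7996e+02 5.0000e-02 1.6800e+02] F [-0.58 -0.06 -0.64] w44.6
grip t6.38 pos [487.9 331.  152.9] rot [1.7996e+02 7.0000e-02 1.6800e+02] F [-0.49 -0.53  4.78] w21.0
lift t7.17 pos [487.  330.6 248.7] rot [-1.7994e+02 -8.0000e-02  1.6800e+02] F [ 0.13  0.23 -0.88] w21.3
probe t8.28 pos [450.3 160.7 165.4] rot [ 1.8000e+02  3.0000e-02 -1.7995e+02] F [-0.43  0.2  -1.57] w21.1
True
touch t9.72 pos [450.  160.  132.9] rot [-1.8e+02 -1.0e-02 -1.8e+02] F [-0.89 -0.19  4.6 ] w21.6
 t10.37 pos [449.5 160.  198.6] rot [-179.98   -0.2  -180.  ] F [ 0.24 -0.23 -0.29] w21.1
L 49.982939900163196
```

View pics/heldb.png

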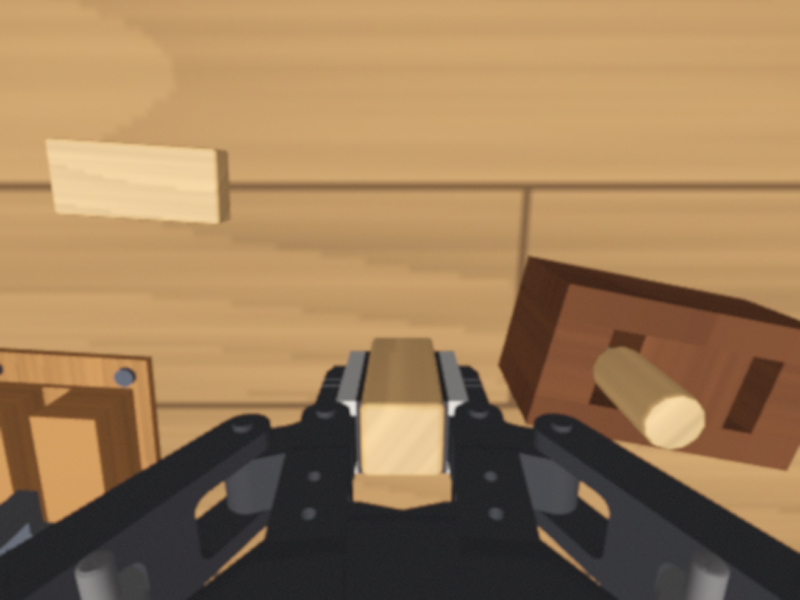

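L comes out at 50 mm, so the tip is 133 mm below the TCP. The camera sees only the handle's -x side, so I'll find the flat face by gently touching the rod head.

```bash
cat >> h.py <<'E'
TH=np.radians(-3.45); EX=np.array([np.cos(TH),np.sin(TH),0]); EY=np.array([-np.sin(TH),np.cos(TH),0])
HEAD=np.array([.6099,-.0656,0]); DZ=.1329   # TCP above blade tip
ROT=[180,0,176.55]
def J(s,y,z): return HEAD+EX*s+EY*y+np.array([0,0,z])
def inj(p): d=np.asarray(p)-HEAD; return np.array([d@EX,d@EY,d[2]])*1000
E
python3 - <<'E'
from h import *
robot.move_pose(J(-.031,0,.0655+DZ+.05),ROT)
robot.line_to(J(-.031,0,.0655+DZ),vel=.08,guard=5); robot.pause(.2); o=st("down"); print(inj(o["tool_pos"]))
f0=o["ft_force"]
print(robot.line_to(J(-.014,0,.0655+DZ),vel=.015,guard=2.5)); o=st("touch"); print(inj(o["tool_pos"]),"dF",(o["ft_force"]-f0)@EX)
C=cam("wrist"); np.savez("gap.npz",K=C[0],R=C[1],t=C[2]); cv2.imwrite("pics/gap.png",robot.grab_frame("wrist"))
cv2.imwrite("pics/gapb.png",cv2.resize(cv2.imread("pics/gap.png")[130:384,120:400],(800,600*127*800//(140*600*800)) if 0 else (660,600),interpolation=cv2.INTER_CUBIC))
sc=robot.grab_frame("scene"); p=proj(cam("scene"),J(-.02,0,.07)).astype(int); cv2.imwrite("pics/sc1.png",cv2.resize(sc[p[1]-60:p[1]+45,p[0]-65:p[0]+65],(780,630),interpolation=cv2.INTER_CUBIC)[:600])
E
```

```text
down t12.37 pos [579.3 -63.9 199. ] rot [-1.7999e+02  5.0000e-02  1.7655e+02] F [ 0.13  0.16 -1.04] w21.2
[-3.06930221e+01 -1.27616827e-01  1.99015701e+02]
False
touch t13.65 pos [595.9 -64.7 198.4] rot [-180.     -0.    176.55] F [ 0.65  0.19 -1.57] w21.6
[-1.40479368e+01  7.30376154e-03  1.98408478e+02] dF 0.5229460172420378
```

View pics/sc1.png

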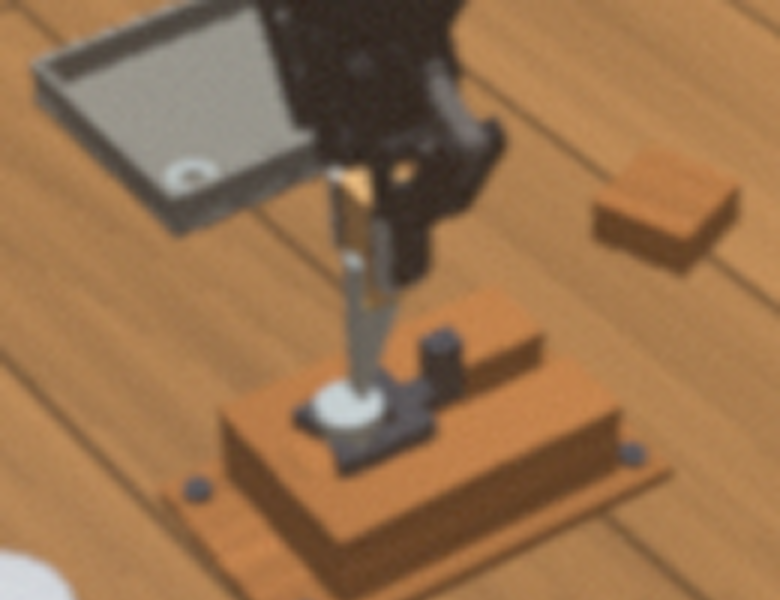

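```bash
python3 - <<'E'
from h import *
S=cam("scene"); p=proj(S,J(-.02,0,.07)).astype(int)
cr=lambda P:((proj(S,P)-p+[65,60])*6).round(0)
for z in(.060,.065,.071,.08): print("head z",z,cr(J(0,0,z)))
for s in(-15,-9,-5,0):
  for z in(.0655,.075): print("tip s",s,z,cr(J(s/1000,0,z)), "blade top",cr(J(s/1000,0,z+.05)))
for z in(.052,.045): print("block corners",z,[cr(J(x,y,z)) for x,y in((.034,.045),(-.1,.045),(.034,-.045))])
print("lug top",cr(J(-.044,0,.082)))
# triangulate head centre from wrist(jig1) + top + scene
s=1/1.5625
b=cv2.imread("pics/jig1.png");c1=cv2.minEnclosingCircle(blob(b,[60,0,120],[130,90,255],(398*s,334*s),25))[0]
t=cv2.imread("pics/top0.png");c2=cv2.minEnclosingCircle(blob(t,[60,0,120],[130,90,255],(452*s,281*s),12))[0]
sc=cv2.imread("pics/scene0.png");c3=cv2.minAreaRect(blob(sc,[60,0,120],[130,90,255],(234,186),14));print(c3)
A=[];B=[]
for C,c in((load("jig"),c1),(cam("top"),c2),(S,c3[0])):
    o,d=ray(C,*c);d/=np.linalg.norm(d);M=np.eye(3)-np.outer(d,d);A.append(M);B.append(M@o)
for i,j in((0,1),(0,2),(1,2)): print(i,j,np.linalg.solve(A[i]+A[j],B[i]+B[j]))
E
```

```text
head z 0.06 [350. 402.]
head z 0.065 [350. 392.]
head z 0.071 [349. 381.]
head z 0.08 [348. 364.]
tip s -15 0.0655 [382. 376.] blade top [379. 279.]
tip s -15 0.075 [381. 358.] blade top [378. 260.]
tip s -9 0.0655 [369. 382.] blade top [365. 285.]
tip s -9 0.075 [368. 364.] blade top [365. 266.]
tip s -5 0.0655 [360. 386.] blade top [356. 289.]
tip s -5 0.075 [360. 368.] blade top [356. 270.]
tip s 0 0.0655 [350. 391.] blade top [345. 294.]
tip s 0 0.075 [349. 373.] blade top [344. 275.]
block corners 0.052 [array([340., 520.]), array([624., 382.]), array([217., 386.])]
block corners 0.045 [array([340., 532.]), array([623., 395.]), array([218., 399.])]
lug top [443. 317.]
((230.5, 185.0), (6.0, 11.0), 90.0)
0 1 [ 0.61218492 -0.06559201  0.06848187]
0 2 [ 0.61370157 -0.06506307  0.06276702]
1 2 [ 0.61301892 -0.06547296  0.06182726]
```

The triangulation and the missed contact agree that the jig sits lower than I assumed: the head is near z = 0.062–0.064, so the 45 mm probably includes the base board. The blade tip is over the head now, so a light touch down will measure the head's height directly.

```bash
python3 - <<'E'
from h import *
robot.pause(.2);o=st("pre");f0=o["ft_force"]
print(robot.line_to(J(-.014,0,.053+DZ),vel=.012,guard=2.5)); o=st("touch"); print("tip z",(o["tool_pos"][2]-DZ)*1000,o["ft_force"]-f0)
robot.line_to(J(-.014,0,.075+DZ),vel=.1)
s=1/1.5625
b=cv2.imread("pics/jig1.png");c1=blob(b,[60,0,120],[130,90,255],(398*s,334*s),25)
t=cv2.imread("pics/top0.png");c2=blob(t,[60,0,120],[130,90,255],(452*s,281*s),12)
for z in(.059,.0615,.064): print(z,rect(load("jig"),c1,z)[0],rect(cam("top"),c2,z)[0])
E
```

```text
pre t13.95 pos [595.9 -64.8 198.4] rot [1.8000e+02 1.0000e-02 1.7655e+02] F [ 0.1   0.81 -1.11] w21.2
True
touch t14.33 pos [596.  -64.8 197. ] rot [-1.7999e+02  1.0000e-02  1.7655e+02] F [ 0.25 -0.09  4.99] w20.9
tip z 64.08205932929006 [ 0.15681009 -0.90447511  6.10355865]
0.059 (614.4193725585938, -66.0264663696289) (611.441162109375, -65.93445587158203)
0.0615 (613.4800415039062, -65.99935913085938) (610.9702758789062, -65.80155181884766)
0.064 (612.540771484375, -65.9722900390625) (610.4996337890625, -65.66863250732422)
```

The head top is at z = 0.064, so the bow top is at 0.055 and the slot floor at 0.012. Now I'll redo the sideways touch.

```bash
sed -i 's/^HEAD=np.array.*; DZ/HEAD=np.array([.6118,-.0658,0]); DZ/' h.py; python3 - <<'E'
from h import *
robot.line_to(J(-.031,0,.075+DZ),vel=.1)
robot.line_to(J(-.031,0,.0595+DZ),vel=.06,guard=4); robot.pause(.2); o=st("down"); print(inj(o["tool_pos"]))
f0=o["ft_force"]
print(robot.line_to(J(-.014,0,.0595+DZ),vel=.013,guard=2)); o=st("touch"); print(inj(o["tool_pos"]),"dF",(o["ft_force"]-f0)@EX)
robot.pause(.1);o=st("hold");print(inj(o["tool_pos"]),"dF",(o["ft_force"]-f0)@EX)
np.save("s0.npy",inj(o["tool_pos"]))
C=cam("wrist"); np.savez("gap.npz",K=C[0],R=C[1],t=C[2]); cv2.imwrite("pics/gap.png",robot.grab_frame("wrist"))
sc=robot.grab_frame("scene"); S=cam("scene");p=proj(S,J(-.02,0,.07)).astype(int)
a=cv2.resize(cv2.imread("pics/gap.png")[150:384,120:400],(480,400),interpolation=cv2.INTER_CUBIC);b=cv2.resize(sc[p[1]-30:p[1]+30,p[0]-24:p[0]+24],(320,400),interpolation=cv2.INTER_CUBIC)
cv2.imwrite("pics/two.png",np.hstack([a,b]))
E
```

```text
down t15.51 pos [581.  -64.  192.7] rot [ 1.7998e+02 -6.0000e-02  1.7655e+02] F [ 0.57 -0.52 -1.42] w21.1
[-3.08190220e+01 -2.85283563e-02  1.92686026e+02]
True
touch t16.19 pos [587.1 -64.2 191.5] rot [179.96  -0.21 176.55] F [ 0.1  -0.   -1.84] w21.5
[-2.47285951e+01  1.13918555e-01  1.91546576e+02] dF -0.49844503559244374
hold t16.29 pos [587.  -64.1 191.1] rot [179.94  -0.23 176.55] F [ 0.22 -1.03 -1.  ] w21.3
[-2.49012511e+01  1.87139241e-01  1.91139072e+02] dF -0.31141682301936935
```

View pics/two.png

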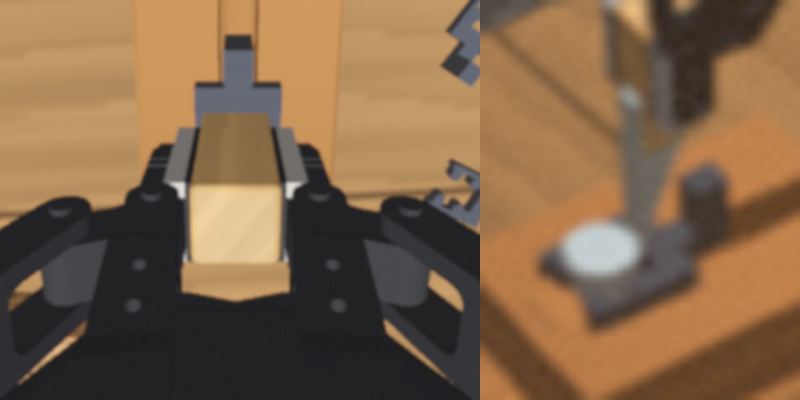

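```bash
cat >> h.py <<'E'
def F(n=4):
    f=[]
    for _ in range(n): robot.pause(.02); f.append(robot.observe()["ft_force"])
    f=np.mean(f,0); return np.array([f@EX,f@EY,f[2]])
E
python3 - <<'E'
from h import *
s=-.0249
robot.line_to(J(s,0,.0590+DZ),vel=.02); f0=F(); print("f0",f0.round(2)); print(inj(st()["tool_pos"]))
for i in range(22):
    s+=.0006; robot.line_to(J(s,0,.0590+DZ),vel=.02); f=F()-f0
    print(round(s*1000,1),inj(robot.observe()["tool_pos"]).round(2),f.round(2))
    if abs(f[0])>2: break
st()
E
```

```text
f0 [ 0.29 -0.11 -1.56]
 t16.71 pos [586.9 -64.3 191.9] rot [179.95  -0.21 176.55] F [ 1.32  0.02 -1.13] w21.1
[-2.49163976e+01 -2.83422091e-02  1.91895482e+02]
-24.3 [-2.443e+01  3.000e-02  1.918e+02] [-1.69  0.62  0.63]
-23.7 [-2.4000e+01  2.0000e-02  1.9173e+02] [-3.57  0.15  0.79]
 t17.34 pos [587.8 -64.3 191.7] rot [179.95  -0.26 176.55] F [-2.6   1.01 -1.88] w21.3
```

The flat face touches at s = -24.8 (flat about 11.8 mm ahead of the TCP axis). Now I'll ease the wedge down, watching the forces.

```bash
python3 - <<'E'
from h import *
s=-.0249;f0=np.array([.29,-.11,-1.56])
robot.line_to(J(s,0,.0590+DZ),vel=.02)
z=.059;pk=0
while z>.0165:
    z-=.002; robot.line_to(J(s,0,z+DZ),vel=.02); f=F(3)-f0; p=inj(robot.observe()["tool_pos"])
    print(round(z*1e3,1),"s%.2f y%.2f tip%.2f"%(p[0],p[1],p[2]-DZ*1e3),f.round(1))
    pk=max(pk,f[2])
    if f[2]>22 or (f[2]>4 and z>.0545) or abs(f[0])>9 : print("STOP");break
    if pk>4 and f[2]<1 and z<.032: print("snap?");break
st()
sc=robot.grab_frame("scene"); S=cam("scene");p=proj(S,J(-.03,0,.06)).astype(int)
cv2.imwrite("pics/sc2.png",cv2.resize(sc[p[1]-40:p[1]+40,p[0]-50:p[0]+50],(700,560),interpolation=cv2.INTER_CUBIC))
E
```

```text
57.0 s-24.75 y-0.00 tip57.00 [-0.3 -0.2 -0.2]
55.0 s-24.88 y0.01 tip54.93 [-0.3  0.   0. ]
53.0 s-24.92 y-0.03 tip52.90 [-0.3  0.  -0.1]
51.0 s-24.79 y-0.01 tip51.03 [ 0.6  0.5 -0. ]
49.0 s-24.70 y-0.08 tip49.23 [ 0.4 -0.1  2.5]
47.0 s-24.63 y-0.14 tip47.55 [-0.4 -0.1  6.5]
45.0 s-24.60 y-0.19 tip45.71 [-1.2 -0.6  8.1]
43.0 s-24.54 y-0.24 tip43.93 [-1.5 -0.8  9.2]
41.0 s-24.53 y-0.30 tip41.99 [-1.9 -1.3  9.8]
39.0 s-24.51 y-0.33 tip40.02 [-1.4 -1.   9.5]
37.0 s-24.54 y-0.33 tip37.93 [-1.4 -1.2  9.7]
35.0 s-24.55 y-0.32 tip35.86 [-1.3 -1.9  9.6]
33.0 s-24.52 y-0.34 tip33.89 [-1.2 -1.4  9. ]
31.0 s-24.56 y-0.33 tip31.78 [-1.5 -1.   8.3]
29.0 s-24.57 y-0.30 tip29.60 [-0.3 -1.2  7.5]
27.0 s-24.62 y-0.25 tip27.49 [-0.5 -0.7  6. ]
25.0 s-24.68 y-0.22 tip25.27 [ 0.2 -1.2  6.1]
23.0 s-24.80 y0.01 tip22.85 [ 1.5 -0.4  3.1]
21.0 s-24.90 y0.05 tip20.71 [ 2.8 -0.8  1.5]
19.0 s-25.58 y0.23 tip18.28 [-1.3  1.2  0. ]
snap?
 t23.59 pos [586.3 -64.  151.2] rot [179.92  -0.32 176.55] F [-1.07  1.56 -1.59] w21.1
```

The vertical force peaked at 9.8 N and fell to zero at tip z ≈ 18 mm, which means the clip snapped free. I'll withdraw the wedge, stand it back in its pocket, and then look at the clip.

```bash
python3 - <<'E'
from h import *
robot.line_to(J(-.0253,0,.07+DZ),vel=.1)
robot.line_to(J(-.0253,0,.10+DZ),vel=.2); st()
robot.move_pose([.4879,.3310,.245],[180,0,168])
robot.line_to([.4879,.3310,.160],vel=.12,guard=6); robot.pause(.15); st("a")
print(robot.line_to([.4879,.3310,.150],vel=.015,guard=3)); st("b")
robot.set_gripper(.045); robot.pause(.1)
robot.line_to([.4879,.3310,.235],vel=.15)
C=cam("wrist"); np.savez("hold2.npz",K=C[0],R=C[1],t=C[2]); im=robot.grab_frame("wrist");cv2.imwrite("pics/hold2.png",im)
p=J(-.06,0,.25); robot.move_pose(p,[180,0,176.55])
C=cam("wrist"); np.savez("jig2.npz",K=C[0],R=C[1],t=C[2]); im2=robot.grab_frame("wrist");cv2.imwrite("pics/jig2.png",im2);st()
cv2.imwrite("pics/both2.png",np.hstack([cv2.resize(im,(400,300)),cv2.resize(im2[60:360,156:356],(400,600),interpolation=cv2.INTER_CUBIC)[:300]]) if 0 else np.hstack([cv2.resize(im[100:384,60:439],(400,300),interpolation=cv2.INTER_CUBIC),cv2.resize(im2[60:210,156:356],(400,300),interpolation=cv2.INTER_CUBIC)]))
E
```

```text
t24.60 pos [587.  -64.4 233.3] rot [ 1.7997e+02 -1.4000e-01  1.7655e+02] F [-1.19  0.83 -1.89] w21.4
a t27.12 pos [488.4 331.2 161. ] rot [1.7995e+02 7.0000e-02 1.6800e+02] F [ 0.77 -0.55 -1.13] w21.5
True
b t27.62 pos [487.9 331.  152.9] rot [1.80e+02 1.00e-02 1.68e+02] F [-0.6   1.6   4.61] w21.4
 t30.35 pos [552.  -61.2 249.9] rot [ 1.7998e+02 -1.0000e-02  1.7662e+02] F [-0.79  1.04  0.49] w44.7
```

View pics/both2.png

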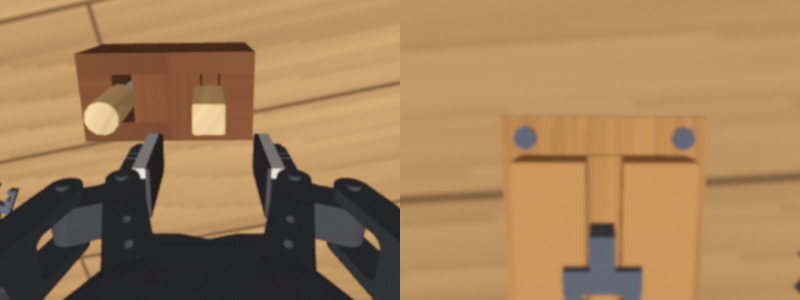

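The wedge stands in its pocket at its original height. In the right-hand crop the clip is straight: lug back edge at (601,236), bow back edge at y=268. Next I'll locate the clip.

```bash
python3 - <<'E'
from h import *
C=load("jig2");P=lambda x,y,z:inj(onz(C,156+(x-400)/2,60+y/2,z)).round(1)
print("lug back top",P(601,236,.075),"lug back foot",P(601,224,.045),"bow back L/R",P(563,268,.055),P(642,267,.055))
print("base screws",P(525,137,.007),P(683,138,.007))
im=cv2.imread("pics/jig2.png");c=blob(im,[60,0,120],[130,90,255],proj(C,J(0,0,.064)),25);r=rect(C,c,.064);print("head",inj([r[0][0]/1e3,r[0][1]/1e3,0]),r)
im=cv2.imread("pics/top0.png");T=cam("top");s=1/1.5625
for z,q in((.024,[(552,303),(622,303),(623,386),(553,386)]),): 
    Q=np.array([onz(T,u*s,v*s,z) for u,v in q]);print("tray",Q.mean(0),Q.round(3).tolist())
a=im[180:255,345:405]; cv2.imwrite("pics/jig2c.png",cv2.resize(cv2.imread("pics/jig2.png")[130:290,200:312],(560,800-200),interpolation=cv2.INTER_CUBIC))
E
```

```text
lug back top [-69.4  -0.5  75. ] lug back foot [-68.   -0.6  45. ] bow back L/R [-48.7 -18.8  55. ] [-49.2  19.1  55. ]
base screws [-106.8  -41.     7. ] [-106.4   43.     7. ]
head [ 0.74966856 -0.03195892  0.        ] ((612.54638671875, -65.87701416015625), (23.492040634155273, 25.79668617248535), 86.57862091064453)
tray [ 0.48822037 -0.31804713  0.024     ] [[0.568, -0.257, 0.024], [0.564, -0.389, 0.024], [0.409, -0.378, 0.024], [0.412, -0.249, 0.024]]
```

View pics/jig2c.png

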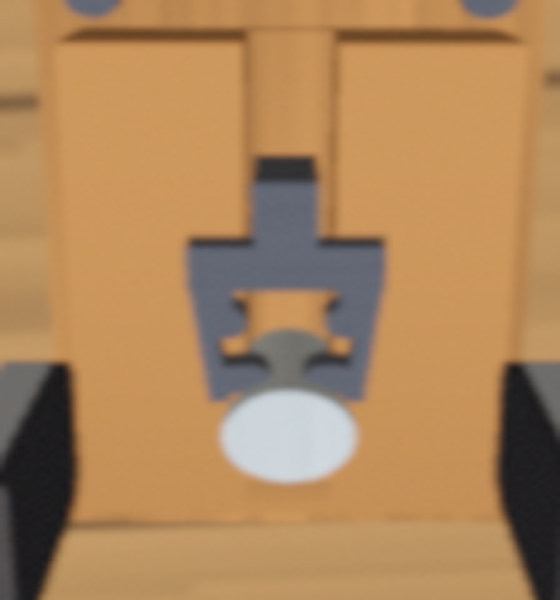

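```bash
python3 - <<'E'
from h import *
robot.set_gripper(.04)
R=[180,0,176.55]
robot.move_pose(J(-.064,-.0003,.17),R)
print(robot.line_to(J(-.064,-.0003,.1255),vel=.1,guard=5)); st("at")
robot.set_gripper(0.0); robot.pause(.1); o=st("grip")
z=o["tool_pos"][2]
robot.line_to(J(-.082,-.0003,z+.0003),vel=.05,guard=15); st("pulled")
robot.line_to(J(-.082,-.0003,.21),vel=.12); o=st("lift")
cv2.imwrite("pics/lift.png",robot.grab_frame("wrist"))
sc=robot.grab_frame("scene");p=proj(cam("scene"),J(-.06,0,.08)).astype(int)
cv2.imwrite("pics/liftb.png",np.hstack([cv2.resize(cv2.imread("pics/lift.png")[100:384,100:412],(440,400)),cv2.resize(sc[p[1]-60:p[1]+60,p[0]-54:p[0]+54],(360,400),interpolation=cv2.INTER_CUBIC)]))
E
```

```text
False
at t31.58 pos [548.3 -62.4 126.3] rot [-1.7999e+02  5.0000e-02  1.7655e+02] F [-0.5   0.07  1.41] w40.1
grip t32.05 pos [548.4 -62.3 126.5] rot [-1.7998e+02  8.0000e-02  1.7656e+02] F [-1.64  0.38  7.38] w10.3
pulled t32.56 pos [529.6 -61.2 126.7] rot [ 1.8000e+02 -1.0000e-02  1.7654e+02] F [-0.05  0.31  0.82] w10.3
lift t33.40 pos [529.6 -61.  209.1] rot [ 1.7998e+02 -7.0000e-02  1.7655e+02] F [-0.89  0.66 -1.19] w10.4
```

View pics/liftb.png

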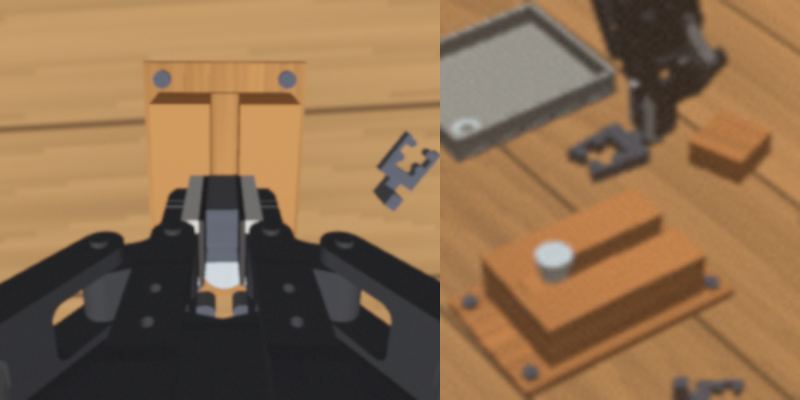

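The clip is held level and clear of the rod and jig. Next I'll lay it in the tray.

```bash
python3 - <<'E'
from h import *
R=[180,0,177]; p=[.452,-.327]
robot.move_pose(p+[.17],R)
print(robot.line_to(p+[.094],vel=.1,guard=6)); robot.pause(.15); st()
print(robot.line_to(p+[.080],vel=.012,guard=2.5)); st("down")
robot.set_gripper(.04); robot.pause(.2)
robot.line_to(p+[.19],vel=.15)
robot.move_pose([.40,-.20,.30],[180,0,177]); robot.pause(.2); st()
a=robot.grab_frame("wrist");sc=robot.grab_frame("scene");cv2.imwrite("pics/end_scene.png",sc);t=robot.grab_frame("top")
q=proj(cam("top"),[.5,0,.03]).astype(int)
cv2.imwrite("pics/end.png",np.vstack([cv2.resize(t[90:290,130:420],(725,500),interpolation=cv2.INTER_CUBIC)]))
cv2.imwrite("pics/end.png",np.hstack([cv2.resize(t[100:280,130:410],(467,300),interpolation=cv2.INTER_CUBIC),cv2.resize(sc[100:300,165:435],(333,300),interpolation=cv2.INTER_CUBIC)]))
E
```

```text
False
 t35.64 pos [ 452.4 -327.5   94.9] rot [-1.7994e+02  6.0000e-02  1.7700e+02] F [0.13 0.44 0.13] w10.9
True
down t36.33 pos [ 452.  -327.    86.7] rot [180.  -0. 177.] F [-0.55  0.23  4.54] w10.9
 t38.70 pos [ 399.9 -200.6  298.5] rot [ 1.7991e+02 -1.1000e-01  1.7695e+02] F [ 0.7  -0.08  0.5 ] w40.1
```

View pics/end.png

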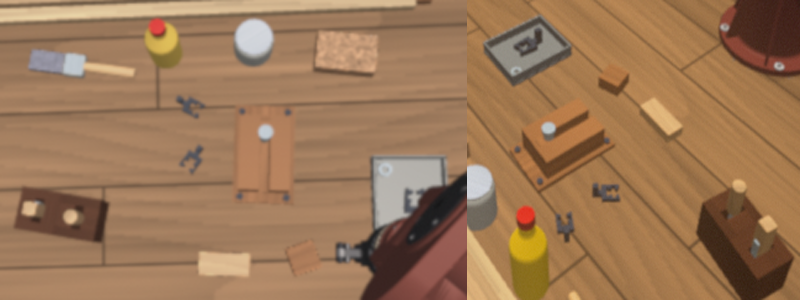

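The clip lies in the tray, the wedge and punch stand in the holder, and everything else is where it was. I'll hand in.

```bash
python3 -c "
from h import *
robot.job_done(); st()"
```

```text
the job is handed in; nothing more can be done
the job is handed in; nothing more can be done
```

The clip is off the rod and lying in the parts tray. The wedge is back upright in its original pocket, and the job was handed in at about 39 s.

- **Prying:** I slid the wedge down with its flat face to the rod's head. The vertical force peaked at about 10 N and sideways force stayed under 3 N while prying. The force dropped to zero with the tip 18 mm above the table, when the clip snapped free. The fingers stayed off the clip until then.
- **Clip:** After returning the wedge, I pulled the clip a further 18 mm back by its lug to clear the head, then lifted it out and laid it in the tray.
- **Last checks:** The wedge seated at the same height it was picked up from. The final pictures show the clip flat in the tray clear of the washer, and the other things looking unmoved by eye. The robot was touching nothing.

**What disagreed along the way:**
- **Jig height:** I first took the head's top as 71 mm above the table, but a touch gave 64 mm. My first sideways approach therefore passed just above the head without contact.
- **Extra touches:** I lightly touched the wedge's tip to the table and to the head to measure those heights, with about 6 N force change each time.
- **False stop:** One guarded move stopped without clear contact, so I repeated it in small steps and found the true contact point.

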